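# Refill the tilt-out onion bin

## Robot

A 6-joint arm with a two-finger parallel gripper is mounted at the origin on the work surface. World frame = base frame: x ahead of the robot, y to its left, z up, the work surface at z = 0. Lengths are in m, angles in rad, forces in N, time in s.
With the tool pointing down it reaches from about 0.4 to 0.825 m from the base axis. Payload 7 kg.
Tool frame: the origin (TCP) lies at the very end of the fingers, on their centre line; the grasp point (between the pads) lies 19 mm behind it; z points along the fingers, y is the line along which they close (so a half turn about z gives the same grasp; the last joint's range is limited). The gripper opens to 85 mm and grips with 20 to 120 N. Pads are 22 mm wide; open, the fingers measure 114 mm over their backs; the gripper's body (76 mm by 85 mm) begins 54 mm behind the grasp point. The pads swing forward as they close: fully open they stand 13 mm farther back than shut.
Start: joints at [-0.933, 0.359, 0.012, 0, -1.224, -0.288], TCP at [0.231, -0.634, 0.231] pointing down, gripper open.
Joint ranges: [-3.07, 3.07], [-1.43, 2.12], [-1.02, 1.25], [-3.03, 1.67], [-3.05, -0], [-3.03, 3.03]. Speed limits (rad/s): [2.39, 2.39, 3.01, 3.14, 3.14, 3.14].

## Interface

Orientations are given as a unit quaternion [w, x, y, z].
In Python, from workcell import state, read_camera, calibration, job_done gives the robot as it stands.
- The arm moves only by the shell command python3 -m inch 'ROWS' [FORCE]. ROWS is JSON, a list that holds one entry, the list of rows, each a list of 7 numbers: the shift along the world's x, y, z scaled (see below), then the turn, a rotation vector about the world's x, y, z scaled (see below), then the closure, from -1 (fully open) to 1 (shut). A call has exactly 10 rows; each row shifts and turns the commanded pose from where the row before left it; what a row does not reach is not made up. The controller multiplies each number of a shift by 2 cm and each number of a turn by 5 degrees. A row lasts 1/12 s, in which the tool goes at most 41.7 mm and 7.16 degrees, less where a joint would pass 70% of its speed; a pose out of reach is approached as far as the arm can. A call with a number of a shift or a turn outside -1 to 1 is refused whole. A call with a gripper value outside its range is refused whole. The fingers move at their own pace and stop on an object; FORCE is the grip in N (left out, the last holds). Time passes only in rows, so rows that do not move let the fingers close, or fill a call up. It gives the time, the measured TCP pose, the force, the opening and the grip force at its end, in the units of the state.
- state(): the state, without advancing time (a new reading comes with each control period).
- read_camera(name): name is "scene" or "side" or "wrist"; returns the picture (480x640x3 uint8, blue, green, red); there is no depth.
- calibration(name): a dict with "fx", "fy", "cx", "cy" (pixels), "world_to_cam" (4x4, takes a point from world to camera coordinates); the wrist camera has in their place "tool_from_camera" (4x4, takes a point from camera to tool coordinates, whose origin is the TCP and whose axes are the flange's). Camera axes: x right, y down, z forward; pixel columns grow to the right and rows downward; lengths in m; the calibration is good to about 2 mm. The wrist camera is an equidistant fisheye: a pixel r from the principal point sees the ray r / f radians off the axis. A picture is of the moment at which its call begins: read the wrist's pose just before it. calibration takes no time and is no camera call.
- job_done(): hands the job in; it is judged then, once.
The state is a dict: "time_s": time; "joint_positions": joint angles; "dq": joint speeds; "joint_torque": joint torques, N m; "ee_pos": TCP position; "tcp_rot": TCP orientation; "contact_force": force on the tool from outside, world axes, zero at the start; "wrist_torque": the same for the moment, N m; "width": finger opening in m; "grip_force": force on a finger pad.
Only numpy, scipy, OpenCV 4.12 (cv2) and the standard library are available. Lean on these libraries where they do the work, as an engineer would, in place of code of your own. Each camera call takes 0.05 s, during which the arm holds its last target. There are 200 camera calls.

## Task

Pull the tilt-out front of the countertop onion bin open to its stop and leave it open. Then tip all three onions out of the steel scoop tray into the opened bin, without touching the onions with the gripper, and set the empty tray back down upright on the counter (do not drop it) and let it go. Leave the mortar and the canister where they stand.

Things in the scene. Friction and masses are not known exactly. Their poses are not given: they have to be found in the camera images.
- bin_hinge (a point): Middle of the hinge line at the front's lower edge, 20 mm above the counter, on the fixed pale green bin cabinet (260 wide, 190 deep, 230 mm high, flat roof). x points into the cabinet, away from its front, y along the hinge, z up. The cabinet spans x 0 to 190, y -130 to 130 mm; its roof top is at z 210 mm.
- front (a joint): Angle of the tilt-out front about the hinge line (rad): 0 shut, 0.80 at its stop; may start slightly ajar. It tilts out to the cabinet's -x side and stays where left (friction about 0.9 N m, 4 to 7 N at the handle). At the stop the mouth of the bin spans x -162 (panel's top edge, 155 mm above the counter) to -6 mm in bin_hinge, seen from above.
- front_frame (a point): Frame on the hinge line (same place as bin_hinge) turning with the front: x into the bin, y along the hinge, z up the panel. Panel 256 wide, 210 high, 16 mm thick (x -16 to 0). The white bin behind it, open on top, is fixed to it: inside x 0 to 124, y -99 to 99 mm, floor at z 6 with a low rib along the middle, back wall up to z 135, sides up to z 135 (175 within 66 mm of the panel).
- front_handle (a point): Middle of the front's round steel bar handle, 12 mm thick, 120 mm long along y, at x -70, z 235 mm in front_frame (same axes): 54 mm out from the panel's outer face, 25 mm above its top edge. Two bent legs carry its ends; the middle 100 mm is free.
- tray_grip (a point): Centre of the wooden grip block (70 x 26 x 40 mm high) on an arch over the steel scoop tray. Tray 200 long (x), 78 wide (y), walls 50 high, underside 111 mm below this point, floor 4 thick, arch underside 24 mm below. The end at x -100 is open but for a 4 mm lip: onions stay in when level, roll out there when that end is tilted 30 to 35 degrees down. About 0.35 kg empty.
- onion1: Centre of the onion nearest the open end in the tray at the start: a round reddish brown onion, 56 mm across, about 90 g, that rolls freely; origin at its centre (its axes turn with it).
- onion2: Centre of the middle onion in the tray at the start: a round reddish brown onion, 56 mm across, about 90 g, that rolls freely; origin at its centre (its axes turn with it).
- onion3: Centre of the onion at the walled end in the tray at the start: a round reddish brown onion, 56 mm across, about 90 g, that rolls freely; origin at its centre (its axes turn with it).
- tray: The whole scoop tray: origin at the centre of its underside, axes as tray_grip (z up when upright).
- mortar: Clay mortar, 136 mm wide, 120 mm high, a dark wooden pestle leaning out of it to 200 mm height and up to 90 mm from the axis towards its own +x; origin at the centre of its underside. Bystander.
- canister: Stainless canister with closed hinged lid, 108 mm wide, 141 mm high; origin at the centre of its underside. Bystander.
There are look-alikes about, which are no part of the job. Leave any green or turquoise look-alike of the onion2 alone.

How it is judged:
On the way, in this order (a step that is already met when the one before it is completed fails the run):
1. the front is open to its stop (0.76 rad or more) (value of joint front above 0.76 rad), for 0.2 s.
2. all three onions are inside the opened bin (x of onion1 in the frame of front_frame between 0 and 0.13 m and y of onion1 in the frame of front_frame between -0.105 and 0.105 m and z of onion1 in the frame of front_frame between 0 and 0.16 m and x of onion2 in the frame of front_frame between 0 and 0.13 m and y of onion2 in the frame of front_frame between -0.105 and 0.105 m and z of onion2 in the frame of front_frame between 0 and 0.16 m and x of onion3 in the frame of front_frame between 0 and 0.13 m and y of onion3 in the frame of front_frame between -0.105 and 0.105 m and z of onion3 in the frame of front_frame between 0 and 0.16 m and value of joint front above 0.74 rad), for 0.2 s.
At the end, for the whole second after the job is handed in: Front open at 0.74 rad or more; centres of all three onions inside the bin (between panel, back and side walls, under 160 mm up from the hinge line along the panel), at rest; tray upright (within 0.1 rad) on the counter (underside within 12 mm of it), at rest, released (all of step 2 and linear speed of each of onion1, onion2, onion3 below 0.1 m/s and angle between tray's own z axis and vertical below 0.1 rad and height (world z) of tray between -0.01 and 0.012 m and linear speed of tray below 0.03 m/s); the robot touches nothing.
It fails at once if the mortar or the canister is moved more than 40 mm or tipped over (distance of any of mortar, canister from where it was at the start of the episode above 0.04 m or angle between any of mortar, canister's own z axis and vertical above 0.35 rad).
It fails at once if the gripper's fingers press on an onion (over 2 N) (contact force between the fingers and onion1 above 2 N or contact force between the fingers and onion2 above 2 N or contact force between the fingers and onion3 above 2 N).
It fails at once if the tray is let go (dropped) more than 30 mm above the counter (height (world z) of tray above 0.03 m and contact force between the fingers and tray below 0.05 N).
It also fails if it takes over 72 s, if anything falls off the work surface, if the arm or the gripper's body presses on something with over 40 N, if the wrist force passes 120 N, or if a joint passes its speed limit or range.

## Working session

There is one attempt and no reset: what is moved stays moved. The work goes in short steps, Python scripts to look and compute and a shell command to move; the robot and the scene stay as the last step left them, time stands still between calls to the robot, and variables do not carry over. Pictures are saved under pics/ and viewed, at most 10 in all, crops included, and the job is handed in when it is done.

```bash
mkdir -p pics; ls; python3 - <<'E'
from workcell import *
import cv2
s=state();print(s['time_s'],s['ee_pos'],s['tcp_rot'],s['width'])
for n in("scene","side"):
    cv2.imwrite(f"pics/{n}0.png",read_camera(n))
    c=calibration(n);print(n,c)
print(calibration("wrist"))
E
```

```text
pics
0.0 [ 0.23112633 -0.63368405  0.23038905] [-2.29606858e-04 -1.73965120e-01  9.84751473e-01  7.87503510e-04] 0.08536435762712691
scene {'fx': 623.9494729619953, 'fy': 623.9494729619953, 'cx': 316.696154849729, 'cy': 246.99236063986845, 'world_to_cam': array([[-0.84150405, -0.54023978, -0.00345127,  0.44819174],
       [-0.51507585,  0.8042021 , -0.29657351,  0.3569072 ],
       [ 0.16299633, -0.24779015, -0.95500379,  1.55562624],
       [ 0.        ,  0.        ,  0.        ,  1.        ]])}
side {'fx': 525.5404899284066, 'fy': 525.5404899284066, 'cx': 320.4977384884796, 'cy': 233.91040392956077, 'world_to_cam': array([[-0.93067141, -0.36554595, -0.01506244,  0.508709  ],
       [-0.21194232,  0.57224398, -0.792223  ,  0.26122959],
       [ 0.2982133 , -0.73410693, -0.61004577,  1.28345956],
       [ 0.        ,  0.        ,  0.        ,  1.        ]])}
{'fx': 371.64829954431775, 'fy': 371.64829954431775, 'cx': 321.01655508148536, 'cy': 238.95124245215436, 'tool_from_camera': array([[-7.48082477e-04, -9.62734406e-01, -2.70447600e-01,
         6.90868727e-02],
       [ 9.99999327e-01, -4.80357998e-04, -1.05611882e-03,
        -6.14058623e-04],
       [ 8.86850259e-04, -2.70448209e-01,  9.62734117e-01,
        -1.41368019e-01],
       [ 0.00000000e+00,  0.00000000e+00,  0.00000000e+00,
         1.00000000e+00]])}
```

View pics/scene0.png

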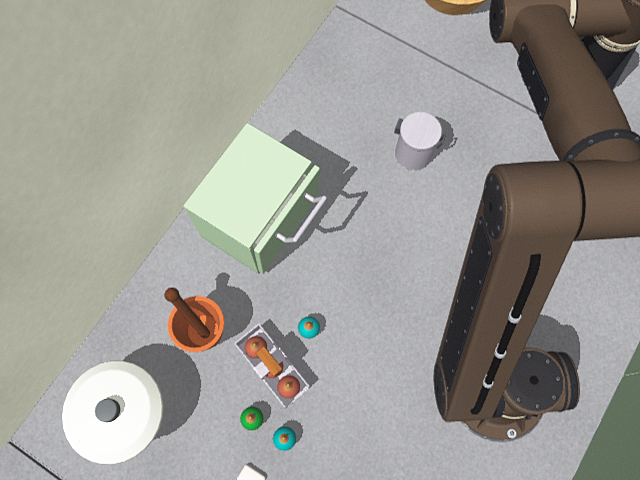

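View pics/side0.png

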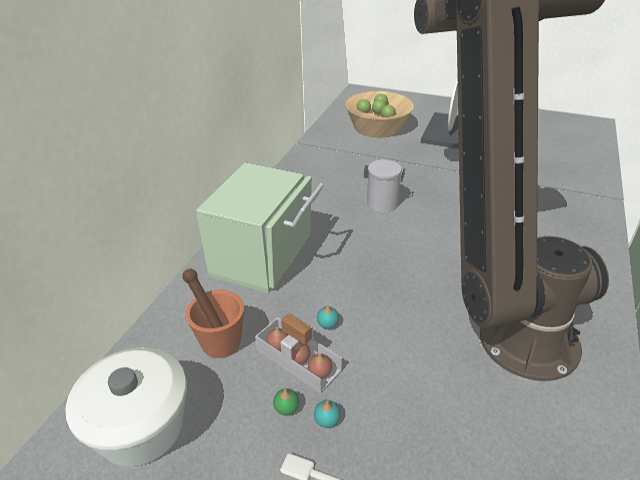

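```bash
cat > h.py <<'E'
import numpy as np,cv2
from workcell import *
from scipy.spatial.transform import Rotation as R
def plane(n,uv,z):
    c=calibration(n);W=c['world_to_cam'];r,t=W[:3,:3],W[:3,3]
    d=r.T@np.array([(uv[0]-c['cx'])/c['fx'],(uv[1]-c['cy'])/c['fy'],1]);o=-r.T@t
    return o+d*(z-o[2])/d[2]
def proj(n,p):
    c=calibration(n);q=c['world_to_cam']@np.append(p,1)
    return np.array([c['fx']*q[0]/q[2]+c['cx'],c['fy']*q[1]/q[2]+c['cy']])
E
python3 - <<'E'
import cv2,numpy as np
a=cv2.imread('pics/scene0.png');b=cv2.imread('pics/side0.png')
def cr(i,x,y,w,h):return cv2.resize(i[y:y+h,x:x+w],(400,300),interpolation=cv2.INTER_CUBIC)
cv2.imwrite('pics/crop1.png',np.vstack([np.hstack([cr(a,220,310,120,90),cr(b,240,305,120,90)]),np.hstack([cr(a,170,115,200,150),cr(b,180,150,200,150)])]))
E
```

```text
(no output)
```

View pics/crop1.png

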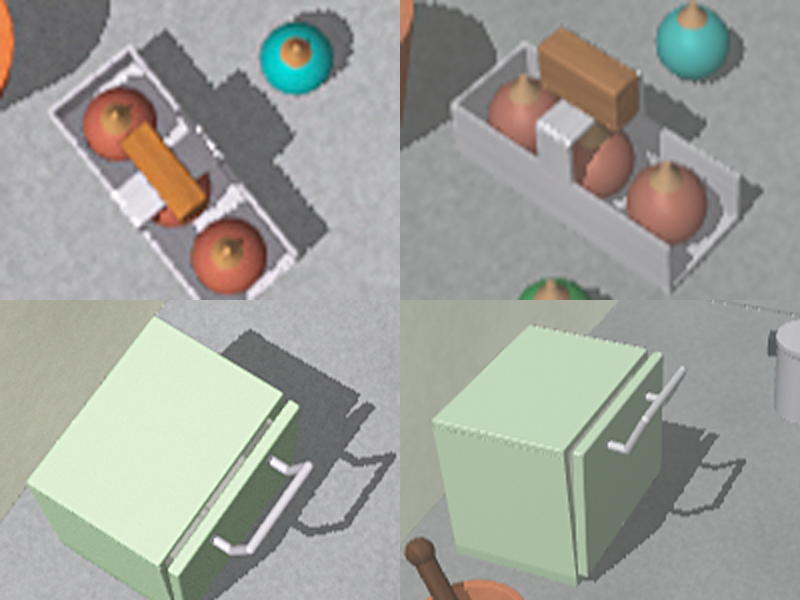

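```bash
cat >> h.py <<'E'
def tri(a,b):
    A=[];y=[]
    for n,uv in(("scene",a),("side",b)):
        c=calibration(n);W=c['world_to_cam']
        for k,(f,cc) in enumerate(((c['fx'],c['cx']),(c['fy'],c['cy']))):
            m=(uv[k]-cc)/f; r=m*W[2]-W[k];A.append(r[:3]);y.append(-r[3])
    return np.linalg.lstsq(np.array(A),np.array(y),rcond=None)[0]
E
python3 - <<'E'
from h import *
np.set_printoptions(precision=4,suppress=True)
C=[plane("scene",p,.23) for p in((247.5,124),(311.5,164),(251,246.5),(184,206.5))]
S=[plane("side",(x/2+180,y/2+150),.23) for x,y in((130,25),(250,48),(168,150),(33,121))]
for c,s in zip(C,S):print(c,s)
print('sizes',[np.linalg.norm(C[i]-C[(i+1)%4]) for i in range(4)])
f=(C[1]+C[2])/2; b=(C[0]+C[3])/2; x=(b-f)[:2];print('front mid',f,'ctr',(f+b)/2,'yaw x',np.degrees(np.arctan2(x[1],x[0])), 'y dir->', (C[2]-C[1])/.26)
print('handle',tri((323.5,197.5),(322,186)),tri((292.5,239),(292.5,224)))
cs=lambda x,y:(x/3.333+220,y/3.333+310)
cd=lambda x,y:((x-400)/3.333+240,y/3.333+305)
print('grip top', [plane("scene",cs(*p),.131) for p in((122,136),(149,122),(208,207),(182,221))])
print('grip side',[plane("side",cd(*p),.131) for p in((540,44),(560,29),(638,74),(618,92))])
print('wall', [plane("scene",cs(*p),.05) for p in((51,112),(133,47),(297,255))])
print('wallside', [plane("side",cd(*p),.05) for p in((455,106),(527,42),(740,178),(671,244))])
E
```

```text
[ 0.8517 -0.1863  0.23  ] [ 0.853  -0.1865  0.23  ]
[ 0.6625 -0.1809  0.23  ] [ 0.6631 -0.1869  0.23  ]
[0.6673 0.067  0.23  ] [0.6645 0.0698 0.23  ]
[0.8546 0.0708 0.23  ] [0.8546 0.0738 0.23  ]
sizes [np.float64(0.1892555100877034), np.float64(0.24795833090027597), np.float64(0.18735681297487802), np.float64(0.25706971026883607)]
front mid [ 0.6649 -0.0569  0.23  ] ctr [ 0.7591 -0.0573  0.23  ] yaw x -0.25280388616620203 y dir-> [0.0185 0.9535 0.    ]
handle [ 0.5868 -0.1184  0.2479] [ 0.6136 -0.0055  0.193 ]
grip top [array([0.538 , 0.2504, 0.131 ]), array([0.5276, 0.232 , 0.131 ]), array([0.4602, 0.2586, 0.131 ]), array([0.47  , 0.2763, 0.131 ])]
grip side [array([0.5374, 0.2539, 0.131 ]), array([0.5305, 0.2366, 0.131 ]), array([0.4656, 0.2555, 0.131 ]), array([0.4719, 0.2746, 0.131 ])]
wall [array([0.6051, 0.2591, 0.05  ]), array([0.5813, 0.1861, 0.05  ]), array([0.3951, 0.2478, 0.05  ])]
wallside [array([0.6054, 0.2617, 0.05  ]), array([0.5838, 0.1877, 0.05  ]), array([0.3952, 0.2505, 0.05  ]), array([0.4192, 0.3174, 0.05  ])]
```

Onions wanted are the reddish ones in the tray: scene (256,347), (272,368, under the grip) and (289,387). The look-alikes are turquoise at (309,327) and (285,438), and green at (251,418). The crop confirms the red ones are in the tray and that its open end is the lower right one, at about scene (300,400). The bin handle runs from scene (323,197) to (292,239). Next I move above the handle.

```bash

python3 -m inch '[[[0.6,1,0.6,0,0,0.7,-1],[0.6,1,0.6,0,0,0.7,-1],[0.6,1,0.6,0,0,0.7,-1],[0.6,1,0.6,0,0,0.7,-1],[0.6,1,0.6,0,0,0.7,-1],[0.6,1,0.6,0,0,0.7,-1],[0.6,1,0.6,0,0,0.7,-1],[0.6,1,0.6,0,0,0.7,-1],[0.6,1,0.6,0,0,0.7,-1],[0.6,1,0.6,0,0,0.7,-1]]]' 30
python3 -m inch '[[[0.6,1,0,0,0,0.7,-1],[0.6,1,0,0,0,0.7,-1],[0.6,1,0,0,0,0.7,-1],[0.6,1,0,0,0,0.7,-1],[0.6,1,0,0,0,0.7,-1],[0.6,1,0,0,0,0.7,-1],[0.6,1,0,0,0,0.7,-1],[0.6,1,0,0,0,0.7,-1],[0.6,1,0,0,0,0.7,-1],[0.6,1,0,0,0,0.7,-1]]]'
python3 -m inch '[[[0.6,1,0,0,0,0,0],[0.6,1,0,0,0,0,0],[0.6,1,0,0,0,0,0],[0.6,1,0,0,0,0,0],[0.6,1,0,0,0,0,0],[0.6,1,0,0,0,0,0],[0.6,1,0,0,0,0,0],[0.6,1,0,0,0,0,0],[0.6,0.8,0,0,0,0,0],[0,0,0,0,0,0,0]]]'
python3 - <<'E'
from h import *
s=state();print(s)
print(R.from_quat(s['tcp_rot'],scalar_first=True).as_matrix().round(3))
cv2.imwrite('pics/w1.png',read_camera('wrist'))
E
```

```text
time_s: 0.93
ee_pos: [0.3516, -0.4329, 0.3516]
tcp_rot: [-0.0, -0.463, 0.886, 0.0]
contact_force: [0.4, 0.5, -0.6]
width: 0.0853
grip_force: 0.0
time_s: 1.77
ee_pos: [0.4716, -0.2329, 0.3511]
tcp_rot: [0.0, 0.708, -0.706, -0.0]
contact_force: [-0.1, -0.7, 0.3]
width: 0.0855
grip_force: 0.0
time_s: 2.6
ee_pos: [0.5809, -0.0556, 0.3502]
tcp_rot: [0.0, 0.708, -0.706, -0.0]
contact_force: [-0.6, 0.4, -0.0]
width: 0.0427
grip_force: 0.0
{'time_s': 2.6, 'joint_positions': array([ 2.39244148e-01,  1.55716920e-01,  5.05882182e-03, -3.47976360e-04,
       -1.42139588e+00, -2.36446724e-01]), 'dq': array([-0.03007427, -0.02283847, -0.03022658,  0.00038663, -0.00750972,
        0.03927932]), 'joint_torque': array([  1.0431302 , -44.89058018,  31.59346104,   7.39480689,
        -0.04889929,  -0.4110594 ]), 'ee_pos': array([ 0.58089157, -0.05560231,  0.35017416]), 'tcp_rot': array([ 4.47333194e-04,  7.08076614e-01, -7.06135315e-01, -4.74249865e-04]), 'contact_force': array([-0.63986807,  0.42633422, -0.0092899 ]), 'wrist_torque': array([-0.10945751, -0.002034  ,  0.00422092]), 'grip_force': 0.0, 'width': 0.04269329703978172}
[[ 0.003 -1.    -0.001]
 [-1.    -0.003  0.   ]
 [-0.     0.001 -1.   ]]
```

View pics/w1.png

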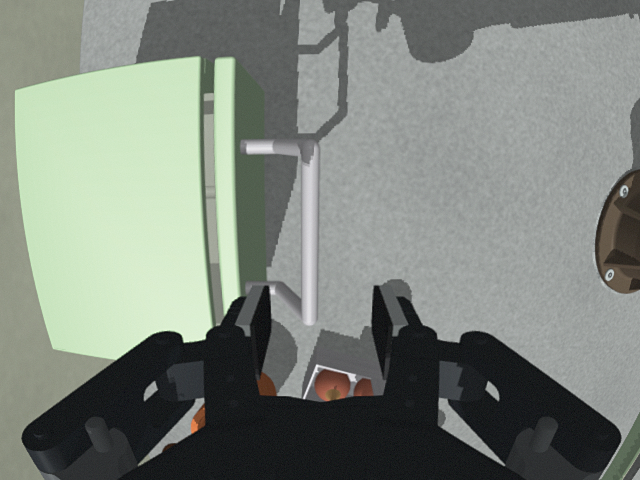

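The wrist view shows the bar handle from (311,150) to (309,322), so it is about 7 mm further in +x than the TCP and centred in y. The red onions in the tray show near (333,385). Now I go down and grip the bar.

```bash

python3 -m inch '[[[0.35,-0.1,-0.7,0,0,0,0],[0,0,-0.7,0,0,0,0],[0,0,-0.7,0,0,0,0],[0,0,-0.7,0,0,0,0],[0,0,-0.7,0,0,0,0],[0,0,-0.7,0,0,0,0],[0,0,-0.7,0,0,0,0],[0,0,-0.7,0,0,0,0],[0,0,-0.1,0,0,0,0],[0,0,0,0,0,0,0]]]' 40
python3 -m inch '[[[0,0,0,0,0,0,1],[0,0,0,0,0,0,1],[0,0,0,0,0,0,1],[0,0,0,0,0,0,1],[0,0,0,0,0,0,1],[0,0,0,0,0,0,1],[0,0,0,0,0,0,1],[0,0,0,0,0,0,1],[0,0,0,0,0,0,1],[0,0,0,0,0,0,1]]]' 40
```

```text
time_s: 3.48
ee_pos: [0.5856, -0.0607, 0.2366]
tcp_rot: [0.001, 0.707, -0.707, -0.001]
contact_force: [0.9, 0.0, 0.6]
width: 0.0427
grip_force: 0.0
time_s: 4.32
ee_pos: [0.5872, -0.0602, 0.2385]
tcp_rot: [-0.001, 0.707, -0.707, 0.001]
contact_force: [2.4, -0.9, 6.6]
width: 0.0107
grip_force: 39.3
```

```bash

python3 -m inch '[[[-0.46,0,-0.17,0,0,0,1],[-0.46,0,-0.17,0,0,0,1],[-0.45,0,-0.2,0,0,0,1],[-0.44,0,-0.2,0,0,0,1],[-0.43,0,-0.24,0,0,0,1],[-0.42,0,-0.24,0,0,0,1],[-0.41,0,-0.27,0,0,0,1],[-0.4,0,-0.27,0,0,0,1],[-0.39,0,-0.3,0,0,0,1],[-0.38,0,-0.3,0,0,0,1]]]'
python3 -m inch '[[[-0.36,0,-0.33,0,0,0,1],[-0.35,0,-0.34,0,0,0,1],[-0.33,0,-0.36,0,0,0,1],[-0.33,0,-0.37,0,0,0,1],[-0.3,0,-0.39,0,0,0,1],[-0.3,0,-0.39,0,0,0,1],[-0.27,0,-0.41,0,0,0,1],[-0.27,0,-0.42,0,0,0,1],[-0.24,0,-0.44,0,0,0,1],[-0.2,0,-0.45,0,0,0,1]]]'
```

```text
time_s: 5.15
ee_pos: [0.503, -0.0592, 0.1896]
tcp_rot: [-0.002, 0.707, -0.707, 0.001]
contact_force: [11.7, 0.6, -7.0]
width: 0.01
grip_force: 39.2
time_s: 5.98
ee_pos: [0.4526, -0.059, 0.1189]
tcp_rot: [-0.007, 0.709, -0.705, 0.007]
contact_force: [5.2, -1.8, 79.7]
width: 0.0102
grip_force: 54.3
```

```bash

python3 -m inch '[[[-0.1,0,0.15,0,0,0,1],[0,0,0.1,0,0,0,1],[0,0,0,0,0,0,1],[0,0,0,0,0,0,1],[0,0,0,0,0,0,1],[0,0,0,0,0,0,1],[0,0,0,0,0,0,1],[0,0,0,0,0,0,1],[0,0,0,0,0,0,1],[0,0,0,0,0,0,1]]]'
python3 - <<'E'
from h import *
a=read_camera("scene")[100:280,180:420];b=read_camera("side")[140:320,180:420]
cv2.imwrite('pics/c2.png',np.hstack([cv2.resize(a,(400,300)),cv2.resize(b,(400,300))]))
E
```

```text
time_s: 6.82
ee_pos: [0.4535, -0.0586, 0.1206]
tcp_rot: [-0.009, 0.709, -0.705, 0.008]
contact_force: [44.5, -13.3, -22.7]
width: 0.0101
grip_force: 45.0
```

View pics/c2.png

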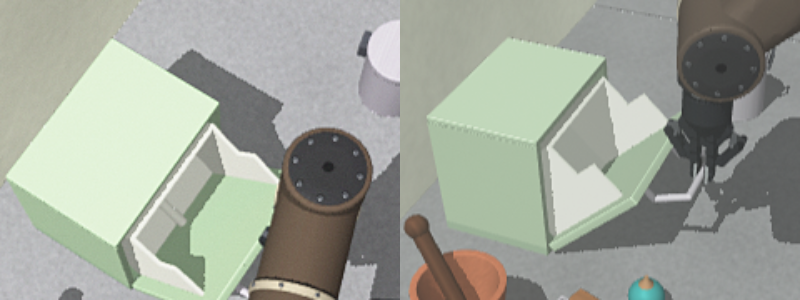

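The front looks fully open: the panel's top edge in the side view is near crop (670,140), and the arm feels the stop. Release, go up, and head for the tray.

```bash

python3 -m inch '[[[0,0,0,0,0,0,0],[0,0,0,0,0,0,0],[0,0,0,0,0,0,0],[0,0,0,0,0,0,0],[0,0,1,0,0,0,0],[0,0,1,0,0,0,0],[0,0,1,0,0,0,0],[0,0,1,0,0,0,0],[0,0,1,0,0,0,0],[0,0,1,0,0,0,0]]]'
python3 -m inch '[[[0,0.9,0.3,0,0,0.9,-1],[0,0.9,0.3,0,0,0.9,-1],[0,0.9,0,0,0,0.9,-1],[0.2,0.9,0,0,0,0.9,-1],[0.2,0.9,0,0,0,0.9,-1],[0.2,0.9,0,0,0,0.9,-1],[0.2,0.9,0,0,0,0.9,-1],[0.2,0.9,0,0,0,0.9,-1],[0.2,0.9,0,0,0,0.9,-1],[0.2,0.9,0,0,0,0.9,-1]]]'
python3 -m inch '[[[0.2,0.9,0,0,0,0.9,-1],[0.2,0.9,0,0,0,0.9,-1],[0.2,0.9,0,0,0,0.9,-1],[0.2,0.9,0,0,0,0.9,-1],[0.13,0.9,0,0,0,0.9,-1],[0,0.9,0,0,0,0.8,-1],[0,0.2,0,0,0,0,-1],[0,0,0,0,0,0,-1],[0,0,0,0,0,0,-1],[0,0,0,0,0,0,-1]]]'
python3 - <<'E'
from h import *
s=state();M=R.from_quat(s['tcp_rot'],scalar_first=True).as_matrix()
print(s['joint_positions'].round(3),M.round(3))
w=read_camera('wrist');a=read_camera("scene")[100:280,180:420]
cv2.imwrite('pics/w2.png',np.hstack([cv2.resize(w,(400,300)),cv2.resize(a,(400,300))]))
# wooden block centroid: orange-brown hue
h=cv2.cvtColor(w,cv2.COLOR_BGR2HSV);m=cv2.inRange(h,(8,140,100),(18,255,255))
n,l,st,ct=cv2.connectedComponentsWithStats(m);print([(st[i],ct[i].round(1)) for i in range(1,n) if st[i,4]>150])
E
```

```text
time_s: 7.75
ee_pos: [0.4388, -0.0604, 0.2374]
tcp_rot: [0.001, 0.707, -0.707, -0.001]
contact_force: [0.6, 0.6, 0.4]
width: 0.0427
grip_force: 0.0
time_s: 8.58
ee_pos: [0.4673, 0.1201, 0.2484]
tcp_rot: [0.001, 0.925, -0.381, -0.001]
contact_force: [0.1, -0.4, 0.0]
width: 0.0851
grip_force: 0.0
time_s: 9.42
ee_pos: [0.4866, 0.2309, 0.2489]
tcp_rot: [0.0, 0.987, -0.161, -0.0]
contact_force: [-0.4, 0.3, -1.1]
width: 0.0854
grip_force: 0.0
[ 0.807  0.123 -0.261 -0.    -1.188  0.44 ] [[ 0.948 -0.318 -0.001]
 [-0.318 -0.948 -0.001]
 [-0.     0.001 -1.   ]]
[(array([ 107,    0,  156,   74, 6959], dtype=int32), array([174.6,  34.7])), (array([ 265,  172,   38,   94, 3153], dtype=int32), array([283.6, 217.9]))]
```

View pics/w2.png

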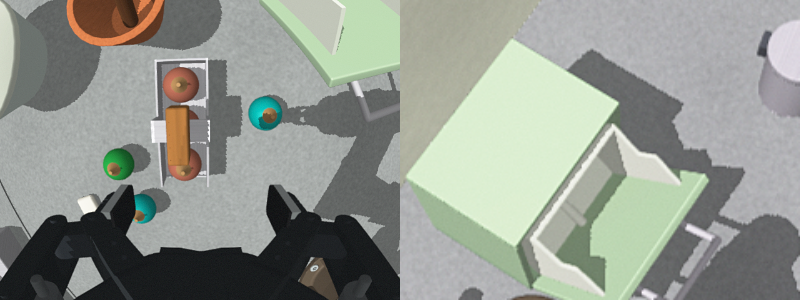

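```bash
python3 - <<'E'
from h import *
s=state();M=R.from_quat(s['tcp_rot'],scalar_first=True).as_matrix()
c=calibration('wrist');T=c['tool_from_camera']
def ray(u,v,z):
    d=np.array([u-c['cx'],v-c['cy']])/c['fx'];r=np.linalg.norm(d)
    k=np.append(d/r*np.sin(r),np.cos(r));o=M@T[:3,3]+s['ee_pos'];k=M@T[:3,:3]@k
    return o+k*(z-o[2])/k[2]
p=ray(283.6,217.9,.126);print(p,p-s['ee_pos'], 'in tool',M.T@(p-s['ee_pos']))
for q in((265,172),(300,172),(268,265),(303,265)):print(ray(*q,.131))
for q in((250,97),(333,94),(258,300),(333,300)):print('wall',ray(*q,.05))
for a in(.7,.74,.78,.8,.82):
    x,z=-.016,.21;print(a,proj('scene',[.664+x*np.cos(a)-z*np.sin(a),-.058-.128,.02+z*np.cos(a)+x*np.sin(a)]).round(1))
E
```

```text
[0.50499817 0.25273171 0.126     ] [ 0.01812137  0.02171997 -0.12317071] in tool [ 0.01029608 -0.0263712   0.1231654 ]
[0.54132996 0.25319872 0.131     ]
[0.53317127 0.22989956 0.131     ]
[0.47594023 0.27539052 0.131     ]
[0.46770236 0.2505205  0.131     ]
wall [0.60865447 0.25713847 0.05      ]
wall [0.58582419 0.18526547 0.05      ]
wall [0.4201666  0.31996168 0.05      ]
wall [0.3964608  0.24754975 0.05      ]
0.7 [363.2 202.3]
0.74 [365.1 204.4]
0.78 [366.8 206.4]
0.8 [367.7 207.5]
0.82 [368.5 208.5]
```

```bash
python3 - <<'E'
from h import *
out=[]
for n,(x0,y0) in(("scene",(270,170)),("side",(250,170))):
    im=cv2.resize(read_camera(n)[y0:y0+120,x0:x0+100],None,fx=4,fy=4,interpolation=cv2.INTER_CUBIC)
    for a,col in((.72,(0,0,255)),(.8,(255,0,0))):
        for x,z,hw in((-.016,.21,.128),(-.07,.235,.06),(0,.21,.128)):
            P=[proj(n,[.664+x*np.cos(a)-z*np.sin(a),-.058+e*hw,.02+z*np.cos(a)+x*np.sin(a)]) for e in(-1,1)]
            P=[tuple(int(v) for v in (p-(x0,y0)+.5)*4) for p in P]
            cv2.line(im,P[0],P[1],col,1)
    out.append(im)
cv2.imwrite('pics/c3.png',np.hstack(out))
E
```

```text
(no output)
```

View pics/c3.png

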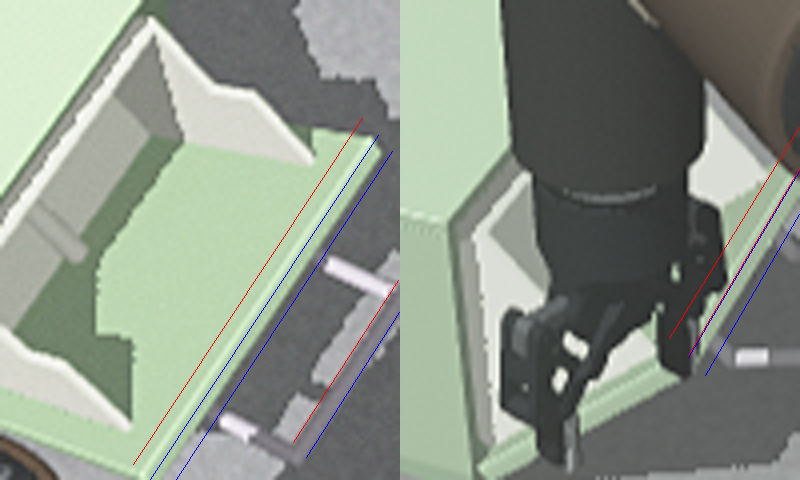

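The panel's top outer edge in the scene half runs at about (380,155), slightly short of the blue 0.80 line. I can't tell from this picture whether it is on the stop, so I press the bar down with closed fingers to be sure.

```bash

python3 -m inch '[[[-0.2,-1,0,0,0,0,1],[-0.2,-1,0,0,0,0,1],[-0.2,-1,0,0,0,0,1],[-0.2,-1,0,0,0,0,1],[-0.2,-1,0,0,0,0,1],[-0.2,-1,0,0,0,0,1],[-0.2,-1,0,0,0,0,1],[-0.2,-1,0,0,0,0,1],[-0.2,-1,0,0,0,0,1],[0,-1,0,0,0,0,1]]]'
python3 -m inch '[[[0,-1,-0.6,0,0,0,1],[0,-1,-0.6,0,0,0,1],[0,-1,-0.7,0,0,0,1],[0,-1,-0.7,0,0,0,1],[0,-0.3,-0.7,0,0,0,1],[0,0,-0.6,0,0,0,1],[0,0,-0.3,0,0,0,1],[0,0,-0.3,0,0,0,1],[0,0,0,0,0,0,1],[0,0,0,0,0,0,1]]]'
python3 -m inch '[[[0,0,-0.1,0,0,0,1],[0,0,-0.1,0,0,0,1],[0,0,-0.1,0,0,0,1],[0,0,-0.1,0,0,0,1],[0,0,-0.1,0,0,0,1],[0,0,-0.1,0,0,0,1],[0,0,-0.1,0,0,0,1],[0,0,0,0,0,0,1],[0,0,0,0,0,0,1],[0,0,0,0,0,0,1]]]'
```

```text
time_s: 10.45
ee_pos: [0.4496, 0.0297, 0.2494]
tcp_rot: [-0.0, 0.987, -0.161, 0.0]
contact_force: [0.8, -0.2, 0.5]
width: 0.0004
grip_force: 0.0
time_s: 11.28
ee_pos: [0.4511, -0.0542, 0.1595]
tcp_rot: [0.0, 0.987, -0.16, 0.0]
contact_force: [0.4, 0.7, 0.3]
width: 0.0001
grip_force: 0.0
time_s: 12.12
ee_pos: [0.4511, -0.0541, 0.1451]
tcp_rot: [0.0, 0.987, -0.16, 0.0]
contact_force: [0.8, -0.1, 0.4]
width: 0.0004
grip_force: 0.0
```

```bash

python3 -m inch '[[[0,0,-0.1,0,0,0,1],[0,0,-0.1,0,0,0,1],[0,0,-0.1,0,0,0,1],[0,0,0,0,0,0,1],[0,0,0,0,0,0,1],[0,0,0,0,0,0,1],[0,0,0,0,0,0,1],[0,0,0,0,0,0,1],[0,0,0,0,0,0,1],[0,0,0,0,0,0,1]]]'
python3 -m inch '[[[0,0,-0.1,0,0,0,1],[0,0,-0.1,0,0,0,1],[0,0,-0.1,0,0,0,1],[0,0,0,0,0,0,1],[0,0,0,0,0,0,1],[0,0,0,0,0,0,1],[0,0,0,0,0,0,1],[0,0,0,0,0,0,1],[0,0,0,0,0,0,1],[0,0,0,0,0,0,1]]]'
```

```text
time_s: 12.95
ee_pos: [0.4512, -0.0541, 0.1394]
tcp_rot: [0.0, 0.987, -0.16, 0.0]
contact_force: [-2.4, 0.7, 5.0]
width: 0.0004
grip_force: 2.8
time_s: 13.78
ee_pos: [0.4515, -0.0543, 0.1385]
tcp_rot: [0.0, 0.987, -0.159, 0.001]
contact_force: [-26.7, 8.9, 62.7]
width: 0.0001
grip_force: 31.6
```

Contact came at TCP z 0.139, exactly where the bar sits at the stop, and it is stiff (63 N), so the front is on its stop. Now the tray.

```bash

python3 -m inch '[[[0,0,1,0,0,0,-0.6],[0,0,1,0,0,0,-0.6],[0,0.4,1,0,0,0,-0.6],[0,1,1,0,0,0,-0.6],[0.3,1,0.3,0,0,0,-0.6],[0.3,1,0,0,0,0,-0.6],[0.3,1,0,0,0,0,-0.6],[0.3,1,0,0,0,0,-0.6],[0.3,1,0,0,0,0,-0.6],[0.3,1,0,0,0,0,-0.6]]]'
python3 -m inch '[[[0.3,1,0,0,0,0,-0.6],[0.3,1,0,0,0,0,-0.6],[0.2,1,0,0,0,0,-0.6],[0,1,0,0,0,0,-0.6],[0,1,0,0,0,0,-0.6],[0,1,0,0,0,0,-0.6],[0,1,0,0,0,0,-0.6],[0,1,0,0,0,0,-0.6],[0,0,0,0,0,0,-0.6],[0,0,0,0,0,0,-0.6]]]'
```

```text
time_s: 14.62
ee_pos: [0.4872, 0.0949, 0.2189]
tcp_rot: [-0.0, 0.987, -0.16, -0.0]
contact_force: [0.3, -0.4, 0.8]
width: 0.0682
grip_force: 0.0
time_s: 15.45
ee_pos: [0.5029, 0.2546, 0.2184]
tcp_rot: [0.0, 0.987, -0.16, -0.0]
contact_force: [-0.1, -1.0, -0.5]
width: 0.0685
grip_force: 0.0
```

```bash

python3 -m inch '[[[0,0,-0.7,0,0,0,-0.6],[0,0,-0.7,0,0,0,-0.6],[0,0,-0.7,0,0,0,-0.6],[0,0,-0.7,0,0,0,-0.6],[0,0,-0.7,0,0,0,-0.6],[0,0,-0.7,0,0,0,-0.6],[0,0,-0.7,0,0,0,-0.6],[0,0,-0.7,0,0,0,-0.6],[0,0,-0.4,0,0,0,-0.6],[0,0,0,0,0,0,-0.6]]]'
python3 -m inch '[[[0,0,0,0,0,0,1],[0,0,0,0,0,0,1],[0,0,0,0,0,0,1],[0,0,0,0,0,0,1],[0,0,0,0,0,0,1],[0,0,0,0,0,0,1],[0,0,0,0,0,0,1],[0,0,0,0,0,0,1],[0,0,0,0,0,0,1],[0,0,0,0,0,0,1]]]' 100
```

```text
time_s: 16.28
ee_pos: [0.5022, 0.2524, 0.0973]
tcp_rot: [0.001, 0.987, -0.161, -0.001]
contact_force: [-0.0, -0.1, 0.5]
width: 0.0683
grip_force: 0.0
time_s: 17.12
ee_pos: [0.5035, 0.2541, 0.1003]
tcp_rot: [-0.001, 0.987, -0.16, 0.001]
contact_force: [-1.2, -0.4, 6.5]
width: 0.0246
grip_force: 99.4
```

```bash

python3 -m inch '[[[0,0,0.2,0,0,0,1],[0,0,0.5,0,0,0,1],[0,0,0.8,0,0,0,1],[0,0,0.8,0,0,0,1],[0,0,0.8,0,0,0,1],[0,0,0.8,0,0,0,1],[0,0,0.8,0,0,0,1],[0,0,0.8,0,0,0,1],[0,0,0.8,0,0,0,1],[0,0,0.8,0,0,0,1]]]'
python3 -m inch '[[[0,0,0.8,0,0,0,1],[0,0,0.8,0,0,0,1],[0,0,0.8,0,0,0,1],[0,0,0.8,0,0,0,1],[0,0,0.8,0,0,0,1],[0,0,0.8,0,0,0,1],[0,0,0.6,0,0,0,1],[0,0,0.3,0,0,0,1],[0,-0.2,0.1,0,0,0,1],[0,-0.4,0,0,0,0,1]]]'
python3 - <<'E'
from h import *
a=read_camera("scene")[240:480,160:480];b=read_camera("side")[190:430,190:510]
cv2.imwrite('pics/c4.png',np.hstack([cv2.resize(a,(400,300)),cv2.resize(b,(400,300))]))
E
```

```text
time_s: 17.95
ee_pos: [0.5024, 0.2535, 0.2419]
tcp_rot: [0.0, 0.987, -0.161, -0.001]
contact_force: [1.0, -0.1, -5.7]
width: 0.0245
grip_force: 98.7
time_s: 18.78
ee_pos: [0.5028, 0.242, 0.3568]
tcp_rot: [-0.0, 0.987, -0.16, -0.0]
contact_force: [0.3, 0.2, -5.7]
width: 0.0246
grip_force: 98.7
```

View pics/c4.png

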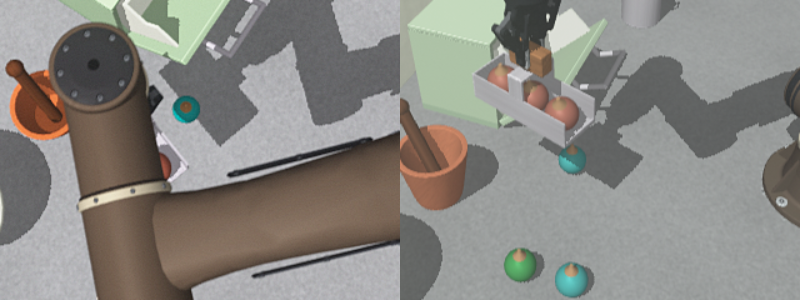

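All three red onions sit in the lifted tray, around side crop (530,90), and the look-alikes are still in place. Carrying it over the bin.

```bash

python3 -m inch '[[[0,-0.6,0,0,0,0.1,1],[0.1,-0.7,0,0,0,0.2,1],[0.2,-0.7,0,0,0,0.2,1],[0.2,-0.7,0,0,0,0.2,1],[0.3,-0.7,0,0,0,0.2,1],[0.3,-0.7,0,0,0,0.2,1],[0.3,-0.7,0,0,0,0.2,1],[0.3,-0.7,0,0,0,0.2,1],[0.3,-0.7,0,0,0,0.2,1],[0.3,-0.7,0,0,0,0.2,1]]]'
python3 -m inch '[[[0.3,-0.7,0,0,0,0.2,1],[0.3,-0.7,0,0,0,0.2,1],[0.3,-0.7,0,0,0,0.2,1],[0.3,-0.7,0,0,0,0.2,1],[0.3,-0.7,0,0,0,0.2,1],[0.3,-0.7,0,0,0,0.2,1],[0.3,-0.7,0,0,0,0.2,1],[0.3,-0.7,0,0,0,0.2,1],[0.3,-0.7,0,0,0,0.2,1],[0.2,-0.6,0,0,0,0,1]]]'
python3 -m inch '[[[0.15,-0.5,0,0,0,0,1],[0.05,-0.3,0,0,0,0,1],[0,-0.2,0,0,0,0,1],[0,0,0,0,0,0,1],[0,0,0,0,0,0,1],[0,0,0,0,0,0,1],[0,0,0,0,0,0,1],[0,0,0,0,0,0,1],[0,0,0,0,0,0,1],[0,0,0,0,0,0,1]]]'
python3 - <<'E'
from h import *
s=state();print(s['joint_positions'].round(3),R.from_quat(s['tcp_rot'],scalar_first=True).as_matrix().round(3))
E
```

```text
time_s: 19.72
ee_pos: [0.5488, 0.1025, 0.3563]
tcp_rot: [0.0, 0.997, -0.078, -0.001]
contact_force: [0.2, -0.1, -5.9]
width: 0.0246
grip_force: 99.0
time_s: 20.55
ee_pos: [0.6069, -0.0356, 0.3561]
tcp_rot: [0.0, 1.0, 0.001, -0.001]
contact_force: [0.1, 0.8, -5.7]
width: 0.0245
grip_force: 99.0
time_s: 21.38
ee_pos: [0.6111, -0.0538, 0.3572]
tcp_rot: [-0.0, 1.0, 0.001, 0.0]
contact_force: [-0.7, 0.6, -6.4]
width: 0.0246
grip_force: 99.0
[ 0.23   0.205  0.081 -0.    -1.447  1.342] [[ 1.     0.001  0.   ]
 [ 0.001 -1.     0.   ]
 [ 0.    -0.    -1.   ]]
```

```bash

python3 -m inch '[[[0,-0.1,0,0,-0.4,0,1],[0,-0.1,0,0,-0.6,0,1],[0,0,-0.1,0,-0.6,0,1],[0,0,-0.1,0,-0.6,0,1],[0,0,-0.1,0,-0.6,0,1],[0,0,-0.1,0,-0.6,0,1],[0,0,-0.1,0,-0.6,0,1],[0,0,-0.1,0,-0.4,0,1],[0,0,0,0,-0.4,0,1],[0,0,0,0,-0.4,0,1]]]'
python3 -m inch '[[[0,0,0,0,-0.2,0,1],[0,0,0,0,-0.2,0,1],[0,0,0,0,-0.2,0,1],[0,0,0,0,-0.2,0,1],[0,0,0,0,-0.2,0,1],[0,0,0,0,-0.2,0,1],[0,0,0,0,-0.2,0,1],[0,0,0,0,-0.2,0,1],[0,0,0,0,-0.2,0,1],[0,0,0,0,-0.2,0,1]]]'
python3 -m inch '[[[0,0,0,0,-0.2,0,1],[0,0,0,0,-0.2,0,1],[0,0,0,0,-0.2,0,1],[0,0,0,0,-0.2,0,1],[0,0,0,0,-0.2,0,1],[0,0,0,0,-0.2,0,1],[0,0,0,0,0,0,1],[0,0,0,0,0,0,1],[0,0,0,0,0,0,1],[0,0,0,0,0,0,1]]]'
python3 - <<'E'
from h import *
s=state();print(s['joint_positions'].round(3),R.from_quat(s['tcp_rot'],scalar_first=True).as_matrix().round(3))
a=read_camera("scene")[90:330,160:480];b=read_camera("side")[120:360,160:480]
cv2.imwrite('pics/c5.png',np.hstack([cv2.resize(a,(400,300)),cv2.resize(b,(400,300))]))
E
```

```text
time_s: 22.22
ee_pos: [0.6102, -0.0582, 0.3448]
tcp_rot: [0.0, 0.974, 0.0, 0.225]
contact_force: [0.7, -0.3, -5.6]
width: 0.0243
grip_force: 99.1
time_s: 23.05
ee_pos: [0.6107, -0.0582, 0.3452]
tcp_rot: [0.0, 0.951, 0.0, 0.309]
contact_force: [-0.2, -0.7, -3.7]
width: 0.0249
grip_force: 100.2
time_s: 23.88
ee_pos: [0.6114, -0.0581, 0.3457]
tcp_rot: [0.0, 0.934, 0.0, 0.359]
contact_force: [0.3, 1.1, -3.9]
width: 0.0247
grip_force: 100.8
[ 0.28  -0.193 -0.787  0.625 -0.322  0.761] [[ 0.743  0.     0.669]
 [ 0.001 -1.    -0.   ]
 [ 0.669  0.    -0.743]]
```

View pics/c5.png

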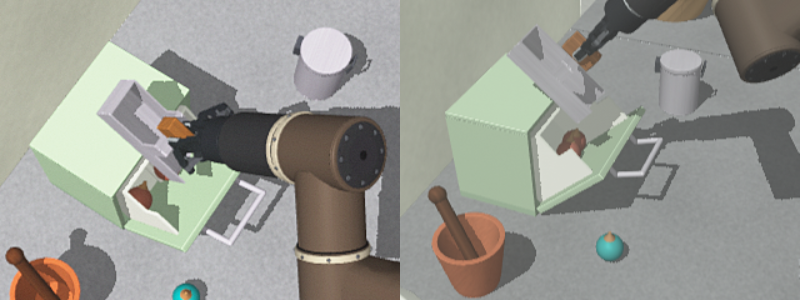

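The tray looks empty in both views: its inside is bare around crop (145,110), and the red onions lie in the bin at crop (145,195) and (572,140). The weight dropped from about 6 to 3.8 N as well. Next I level the tray and carry it back.

```bash

python3 -m inch '[[[0,0,0.3,0,0,0,1],[0,0,0.4,0,0,0,1],[0,0,0.4,0,0.3,0,1],[0,0,0.4,0,0.6,0,1],[0,0,0.2,0,0.6,0,1],[0,0,0,0,0.6,0,1],[0,0,0,0,0.6,0,1],[0,0,0,0,0.6,0,1],[0,0,0,0,0.6,0,1],[0,0,0,0,0.6,0,1]]]'
python3 -m inch '[[[0,0,0,0,0.6,0,1],[0,0,0,0,0.6,0,1],[0,0,0,0,0.6,0,1],[0,0,0,0,0.6,0,1],[0,0,0,0,0.6,0,1],[0,0,0,0,0.6,0,1],[0,0,0,0,0.3,0,1],[0,0,0,0,0,0,1],[0,0,0,0,0,0,1],[0,0,0,0,0,0,1]]]'
python3 - <<'E'
from h import *
s=state();print(s['joint_positions'].round(3),R.from_quat(s['tcp_rot'],scalar_first=True).as_matrix().round(3))
E
```

```text
time_s: 24.82
ee_pos: [0.6113, -0.0569, 0.3801]
tcp_rot: [-0.001, 0.986, 0.001, 0.168]
contact_force: [0.2, -0.4, -2.3]
width: 0.0245
grip_force: 100.7
time_s: 25.65
ee_pos: [0.6113, -0.0577, 0.3794]
tcp_rot: [-0.0, 1.0, 0.001, 0.001]
contact_force: [-0.7, -0.4, -3.3]
width: 0.0242
grip_force: 100.7
[ 0.223  0.202  0.125 -0.    -1.493  1.349] [[ 1.     0.001  0.001]
 [ 0.001 -1.     0.001]
 [ 0.001 -0.001 -1.   ]]
```

```bash

python3 -m inch '[[[-0.1,0.5,0,0,0,-0.1,1],[-0.3,0.8,0,0,0,-0.2,1],[-0.3,0.8,0,0,0,-0.2,1],[-0.3,0.8,0,0,0,-0.2,1],[-0.3,0.8,0,0,0,-0.2,1],[-0.3,0.8,0,0,0,-0.2,1],[-0.3,0.8,0,0,0,-0.2,1],[-0.3,0.8,0,0,0,-0.2,1],[-0.3,0.8,0,0,0,-0.2,1],[-0.3,0.8,0,0,0,-0.2,1]]]'
python3 -m inch '[[[-0.3,0.8,0,0,0,-0.2,1],[-0.3,0.8,0,0,0,-0.2,1],[-0.3,0.8,0,0,0,-0.2,1],[-0.3,0.8,0,0,0,-0.2,1],[-0.3,0.8,0,0,0,-0.2,1],[-0.3,0.8,0,0,0,-0.2,1],[-0.3,0.8,0,0,0,-0.2,1],[-0.3,0.8,-0.3,0,0,-0.2,1],[-0.2,0.8,-0.6,0,0,-0.2,1],[0,0.6,-0.8,0,0,0,1]]]'
python3 -m inch '[[[0,0,-1,0,0,0,1],[0,0,-1,0,0,0,1],[0,0,-1,0,0,0,1],[0,0,-1,0,0,0,1],[0,0,-1,0,0,0,1],[0,0,-1,0,0,0,1],[0,0,-1,0,0,0,1],[0,0,-1,0,0,0,1],[0,0,-0.6,0,0,0,1],[0,0,0,0,0,0,1]]]'
```

```text
time_s: 26.48
ee_pos: [0.5543, 0.0967, 0.3801]
tcp_rot: [-0.001, 0.997, -0.083, 0.001]
contact_force: [-0.4, 0.2, -3.3]
width: 0.0246
grip_force: 100.7
time_s: 27.32
ee_pos: [0.5025, 0.2533, 0.347]
tcp_rot: [-0.002, 0.987, -0.16, 0.002]
contact_force: [0.6, 0.2, -3.5]
width: 0.0245
grip_force: 100.7
time_s: 28.15
ee_pos: [0.5015, 0.251, 0.1711]
tcp_rot: [0.001, 0.987, -0.16, -0.001]
contact_force: [-0.5, -0.8, -4.0]
width: 0.0246
grip_force: 100.4
```

```bash
python3 - <<'E'
from h import *
print(state()['ee_pos'])
for n in("scene","side"):
    im=read_camera(n);h=cv2.cvtColor(im,cv2.COLOR_BGR2HSV)
    m=cv2.inRange(h,(0,90,40),(12,255,255))|cv2.inRange(h,(172,90,40),(180,255,255))
    k,l,st,ct=cv2.connectedComponentsWithStats(m);print(n,[(st[i].tolist(),ct[i].round()) for i in range(1,k) if st[i,4]>40])
im=read_camera("scene")[110:290,180:420];b=read_camera("side")[130:430,180:480]
cv2.imwrite('pics/c6.png',np.hstack([cv2.resize(im,(480,360)),cv2.resize(b,(320,360))]))
E
```

```text
[0.50149679 0.2509577  0.17108755]
scene [([283, 196, 29, 38, 552], array([297., 216.])), ([263, 240, 19, 17, 183], array([273., 247.])), ([165, 288, 57, 64, 2578], array([193., 322.]))]
side [([183, 270, 10, 10, 79], array([188., 274.])), ([185, 281, 59, 77, 2973], array([216., 321.]))]
```

View pics/c6.png

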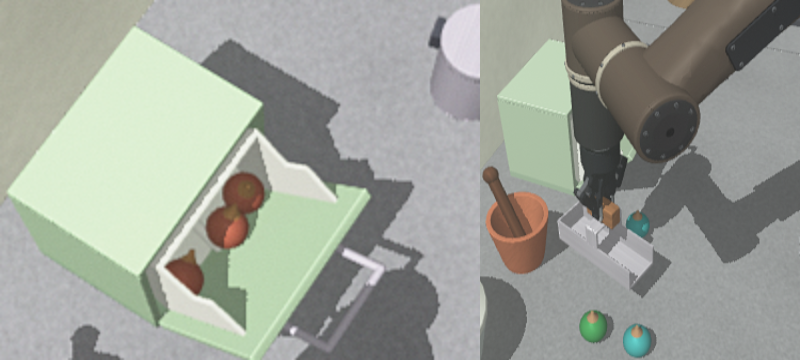

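All three onions are in the bin, at crop (243,190), (228,227) and (184,275). The tray, at crop (605,245), is empty. Lowering to the counter.

```bash

python3 -m inch '[[[0,0,-0.6,0,0,0,1],[0,0,-0.6,0,0,0,1],[0,0,-0.6,0,0,0,1],[0,0,-0.5,0,0,0,1],[0,0,-0.4,0,0,0,1],[0,0,-0.3,0,0,0,1],[0,0,-0.2,0,0,0,1],[0,0,-0.1,0,0,0,1],[0,0,0,0,0,0,1],[0,0,0,0,0,0,1]]]'
python3 -m inch '[[[0,0,-0.05,0,0,0,1],[0,0,-0.05,0,0,0,1],[0,0,-0.05,0,0,0,1],[0,0,0,0,0,0,1],[0,0,0,0,0,0,1],[0,0,0,0,0,0,1],[0,0,0,0,0,0,1],[0,0,0,0,0,0,1],[0,0,0,0,0,0,1],[0,0,0,0,0,0,1]]]'
```

```text
time_s: 29.18
ee_pos: [0.5033, 0.2521, 0.1074]
tcp_rot: [-0.0, 0.987, -0.16, 0.0]
contact_force: [-0.0, -0.1, -3.1]
width: 0.0244
grip_force: 100.8
time_s: 30.02
ee_pos: [0.5031, 0.2519, 0.1041]
tcp_rot: [-0.0, 0.987, -0.16, 0.0]
contact_force: [-0.7, -0.7, -3.9]
width: 0.0245
grip_force: 100.8
```

```bash

python3 -m inch '[[[0,0,-0.05,0,0,0,1],[0,0,-0.05,0,0,0,1],[0,0,-0.05,0,0,0,1],[0,0,-0.05,0,0,0,1],[0,0,0,0,0,0,1],[0,0,0,0,0,0,1],[0,0,0,0,0,0,1],[0,0,0,0,0,0,1],[0,0,0,0,0,0,1],[0,0,0,0,0,0,1]]]'
```

```text
time_s: 30.85
ee_pos: [0.503, 0.2519, 0.1004]
tcp_rot: [-0.0, 0.987, -0.16, 0.0]
contact_force: [-4.1, -0.7, 4.7]
width: 0.0245
grip_force: 101.5
```

The counter now takes the load (+4.7 N), so release slowly and back off upward.

```bash

python3 -m inch '[[[0,0,0,0,0,0,0.2],[0,0,0,0,0,0,0],[0,0,0,0,0,0,-0.2],[0,0,0,0,0,0,-0.4],[0,0,0,0,0,0,-0.6],[0,0,0,0,0,0,-0.6],[0,0,0,0,0,0,-0.6],[0,0,0.2,0,0,0,-0.6],[0,0,0.5,0,0,0,-0.6],[0,0,0.8,0,0,0,-0.6]]]'
python3 -m inch '[[[0,0,1,0,0,0,-0.6],[0,0,1,0,0,0,-0.6],[0,0,1,0,0,0,-0.6],[0,0,1,0,0,0,-0.6],[0,0,1,0,0,0,-0.6],[0,0,0,0,0,0,-0.6],[0,0,0,0,0,0,-0.6],[0,0,0,0,0,0,-0.6],[0,0,0,0,0,0,-0.6],[0,0,0,0,0,0,-0.6]]]'
python3 - <<'E'
from h import *
s=state();M=R.from_quat(s['tcp_rot'],scalar_first=True).as_matrix()
im=read_camera('wrist');h=cv2.cvtColor(im,cv2.COLOR_BGR2HSV);m=cv2.inRange(h,(8,140,100),(18,255,255))
n,l,st,ct=cv2.connectedComponentsWithStats(m);c=calibration('wrist');T=c['tool_from_camera']
for i in range(1,n):
    if st[i,4]>150:
        d=(ct[i]-(c['cx'],c['cy']))/c['fx'];r=np.linalg.norm(d)
        k=M@T[:3,:3]@np.append(d/r*np.sin(r),np.cos(r));o=M@T[:3,3]+s['ee_pos']
        print(st[i],o+k*(.126-o[2])/k[2])
b=read_camera("side");h=cv2.cvtColor(b,cv2.COLOR_BGR2HSV)
E
```

```text
time_s: 31.68
ee_pos: [0.5025, 0.2513, 0.1298]
tcp_rot: [0.001, 0.987, -0.16, -0.001]
contact_force: [0.5, 0.4, -0.2]
width: 0.0683
grip_force: 0.0
time_s: 32.52
ee_pos: [0.5027, 0.2516, 0.2293]
tcp_rot: [0.001, 0.987, -0.16, -0.0]
contact_force: [-0.1, -0.1, -0.9]
width: 0.0684
grip_force: 0.0
[ 120    0  174   77 8798] [0.66430049 0.28465848 0.126     ]
[ 301  187   38   98 3557] [0.50484624 0.25033276 0.126     ]
```

The grip block is where it was set down, at (0.505, 0.250) with the tray level. The gripper is clear, so I hand in the job.

```bash
python3 -c "
from workcell import *
print(job_done())"
```

```text
the job is handed in; nothing more can be done
None
```

I handed the job in at about 33 s: the front is open on its stop, all three onions are in the bin, and the empty tray is back upright on the counter and released. No verdict came back.

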